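# Close and tuck the lid of the dishwasher-tablet box

## Robot

A 6-joint arm with a two-finger parallel gripper is mounted at the origin on a cart in front of the work surface, level with it; the furniture and walls round the work are solid. World frame = base frame: x ahead of the robot, y to its left, z up, the work surface at z = 0. Lengths are in m, angles in rad, forces in N, time in s.
With the tool pointing down it reaches from about 0.275 to 0.725 m from the base axis. Payload 15.9 kg.
Tool frame: the origin (TCP) lies on the centre line of the jaws, within the pads' length; the fingertips stand 8 mm ahead of it and the grasp point (between the pads) lies 11 mm behind it; z points along the fingers, y is the line along which they close (so a half turn about z gives the same grasp; the last joint's range is limited). The gripper opens to 85 mm and grips with 20 to 120 N. Pads are 22 mm wide; open, the fingers measure 114 mm over their backs; the gripper's body (76 mm by 85 mm) begins 54 mm behind the grasp point. The pads swing forward as they close: fully open they stand 13 mm farther back than shut.
Start: joints at [1.284, 0.213, -0.034, 1.323, 0, 1.571], TCP at [0.141, 0.48, 0.239] pointing down, gripper open.
Joint ranges: [-2.98, 2.98], [-0.74, 1.72], [-1.14, 1.35], [-2.1, 2.04], [-1.57, 1.44], [-3.14, 3.14]. Speed limits (rad/s): [1.89, 1.89, 2.39, 2.57, 3.14, 3.14].

## Interface

Orientations are given as a unit quaternion [x, y, z, w].
In Python, from station import * gives the robot as it stands.
- The arm moves only by the tool arm_command, never from a script. Its argument "moves" is a list of rows, each an object of numbers: "fingers": the closure in counts, from 0 (fully open) to 255 (shut); "tx", "ty", "tz": the shift along the world's x, y, z in mm; "spin": the turn about the world's z in degrees. A call has 1 to 20 rows; each row shifts and turns the commanded pose from where the row before left it; what a row does not reach is not made up. A row lasts 1/8 s, in which the tool goes at most 62.5 mm and 10.7 degrees, less where a joint would pass 70% of its speed; a pose out of reach is approached as far as the arm can. A call is refused whole if a number of a shift passes 62.5 or a number of a turn 10.7, either way. A call with a gripper value outside its range is refused whole. The fingers move at their own pace and stop on an object; the grip force is fixed at half the most. Time passes only in rows, so rows that do not move let the fingers close. It gives the time, the measured TCP pose, the force, the opening and the grip force at its end, in the units of the state.
- read_state(): the state, without advancing time (a new reading comes with each control period).
- capture(name): name is "scene" or "top"; returns a dict with "frame" (384x512x3 uint8, red, green, blue), "range_z" (384x512 float32, m along the optical axis (not along the pixel's ray), 0 where there is no reading), "fx", "fy", "cx", "cy" (pixels), "k1" (the pictures are not rectified: a ray, as slopes to the right and down, at radius r is drawn at 1 + k1 r^2 times it, then the intrinsics apply), "eye" and "attitude" of the camera in the world. Camera axes: x right, y down, z forward; pixel columns grow to the right and rows downward; lengths in m; the calibration is good to about 2 mm. A picture is of the moment at which its call begins.
- finish_job(): hands the job in; it is judged then, once.
The state is a dict: "time_s": time; "q": joint angles; "qvel": joint speeds; "tau": joint torques, N m; "tcp_pos": TCP position; "ee_rot": TCP orientation; "force": force on the tool from outside, world axes, zero at the start; "ft_torque": the same for the moment, N m; "finger_gap": opening from 0.0 (shut) to 1.0 (fully open); "grasp_force": force on a finger pad.
Only numpy, scipy, OpenCV 4.12 (cv2) and the standard library are available. Lean on these libraries where they do the work, as an engineer would, in place of code of your own. Each camera call takes 0.05 s, during which the arm holds its last target. There are 200 camera calls.

## Task

The dishwasher-tablet box on the worktop stands open: fold its blue sprung lid all the way down by pushing on the lid's outer side with the fingertips, and while it is held flat push it on, away from its hinge, until its free edge is tucked fully home beneath the orange lip; then let go, so that the lip alone keeps the lid shut. Nothing is to be pinched, gripped or lifted: use only the tips or outsides of the fingers and keep them off the lid's grey inner face. Leave the box standing about where it is, and do not disturb the things around it.

Things in the scene. Friction and masses are not known exactly. Their poses are not given: they have to be found in the camera images.
- tablet_box: White open plastic box half full of dishwasher tablets, loose, about 0.9 kg, 150 (x) x 110 (y) x 70 mm high. Origin: centre of its underside. Own +x runs level from the lid's hinge (end at x = -75) to the orange lip (end at x = +75), z up. The hinge end faces roughly towards the robot. (Fixed scenery: a 331 mm table lamp at the back right, a 172 mm steel carafe at the back left, soap bottles behind.)
- lid_hinge (a point): Point on the hinge axis at mid-width, box frame (-71, 0, 74) mm; the axis lies along the box's y.
- lid_leaf (a joint): Angle of the lid (rad): 0 = folded flat over the box, 1.57 = standing upright, up to 1.95 = leaning back away from the lip. A spring (0.08 N m/rad, rest near 1.5) lifts the lid again whenever it is not held down or tucked; about 0.1 to 0.14 N m turns it shut.
- lid_panel (a joint): How far the blue lid panel is slid out of its hinge leaf (m), along the lid's plane away from the hinge: 0 = drawn in (as at the start), 0.014 = stop, fully home. It stays where left (friction about 1.5 N). Fold the lid with it drawn in: slid out more than about 3 mm, the edge lands on top of the lip instead of passing it.
- lid_ridge (a point): On the lid's outer face at mid-width: foot of the push ridge's steep hinge-side face, 85 mm (+ slide) from the hinge axis. Its x points along the panel away from the hinge, z out of the outer face (up when closed). The pale blue ridge is 90 mm wide, 7 mm high, and slopes off on its far side. The flat strip from 30 to 85 mm from the axis, marked by three thin dark lines, is free for a fingertip that pushes the ridge.
- lid_edge (a point): Middle of the lid's free edge, 123 mm (+ slide) from the hinge axis. The blue panel is 106 mm wide and 4 mm thick, and the hinge axis lies at mid-thickness. Within 30 mm of the axis the hinge leaf covers it, 5 mm above the axis.
- lip_edge (a point): Middle of the lower inner edge of the fixed orange lip, box frame (55, 0, 78.5) mm. The lip is 110 mm wide, 4 mm thick and reaches to the end of the box. Its underside lies 2.5 mm above the top of the flat lid, so the lid must be held nearly flat to slide beneath; fully home, 11 mm of the lid lie under it.
- lid_liner: Grey raised liner on the lid's inner face, 87 x 92 x 3 mm. Not to be touched by the fingers. Origin: on the hinge axis line of the lid panel.
- spice_jar: Clear spice jar with a red cap and green label, 46 wide, 109 high, standing just beside the tablet box on its -y side. Sizes in mm; origin: centre of the underside. A bystander, to be left alone.
- mandarin_a: Mandarin, about 49 across, lying just beside the tablet box on its +y side. Sizes in mm; origin: centre of the underside. A bystander, to be left alone.
- mandarin_b: Mandarin, about 46 across, farther to the left. Sizes in mm; origin: centre of the underside. A bystander, to be left alone.
- carton: Green food carton, 49 x 84 x 135, standing at the left. Sizes in mm; origin: centre of the underside. A bystander, to be left alone.
- oat_jar: Clip-top glass jar of oats, 80 x 68 x 114, at the far left. Sizes in mm; origin: centre of the underside. A bystander, to be left alone.
- fruit_tin: Food tin, 58 across, 72 high, at the right. Sizes in mm; origin: centre of the underside. A bystander, to be left alone.
- salt_mill: Salt shaker with grey cap, 44 across, 90 high, at the right. Sizes in mm; origin: centre of the underside. A bystander, to be left alone.
Things that resemble listed ones, but are neither listed nor needed, are in the scene too. What is shaped like the tablet_box but brown or yellow is not meant.

How it is judged:
On the way, in this order (a step that is already met when the one before it is completed fails the run):
1. the lid is folded down, level with the lip (value of joint lid_leaf below 0.1 rad).
2. its edge is tucked beneath the lip (value of joint lid_leaf below 0.04 rad and value of joint lid_panel above 0.01 m), for 0.2 s.
At the end, for the whole second after the job is handed in: The lid lies flat (angle under 0.04 rad) with its panel slid out at least 10 of 14 mm, so that its edge is beneath the lip; the box stands upright (within 0.05 rad), at rest, within 50 mm of where it stood (all of step 2 and angle between tablet_box's own z axis and vertical below 0.05 rad and distance of tablet_box from where it was at the start of the episode below 0.05 m and linear speed of tablet_box below 0.02 m/s); the robot touches nothing.
It fails at once if the fingers press on the lid's inner face (as in pinching the lid) (contact force between the fingers and lid_liner above 0.5 N).
It fails at once if the box is lifted or tipped (height (world z) of tablet_box above 0.012 m or angle between tablet_box's own z axis and vertical above 0.2 rad).
It fails at once if the box is shoved away (over 60 mm) (distance of tablet_box from where it was at the start of the episode above 0.06 m).
It fails at once if a bystander is moved by more than 30 mm (distance of any of spice_jar, mandarin_a, mandarin_b, carton, oat_jar, fruit_tin, salt_mill from where it was at the start of the episode above 0.03 m).
It also fails if it takes over 40 s, if anything falls off the work surface, if the arm or the gripper's body presses on something with over 40 N, if the wrist force passes 120 N, or if a joint passes its speed limit or range.

## Working session

There is one attempt and no reset: what is moved stays moved. The work goes in short steps, Python scripts to look and compute and a tool call to move; the robot and the scene stay as the last step left them, time stands still between calls to the robot, and variables do not carry over. Pictures are saved under pics/ and viewed, at most 10 in all, crops included, and the job is handed in when it is done.

Besides the shell and the picture viewer there is one more tool, called after "Call:" as name([rows], argument=value, ...), one row to a line, values as JSON. arm_command: Moves the arm, as the interface text tells. Its arguments: {"type":"object","properties":{"moves":{"type":"array"}},"required":["moves"]}

```bash
mkdir -p pics
cat > h.py <<'E'
from station import *
import numpy as np, cv2
from scipy.spatial.transform import Rotation as R
def cloud(c):
    d=c["range_z"]; h,w=d.shape
    v,u=np.mgrid[0:h,0:w]
    K=np.array([[c["fx"],0,c["cx"]],[0,c["fy"],c["cy"]],[0,0,1.]])
    p=cv2.undistortPoints(np.stack([u,v],-1).reshape(-1,1,2).astype(np.float64),K,np.array([c["k1"],0,0,0.])).reshape(h,w,2)
    P=np.dstack([p,np.ones((h,w))])*d[...,None]
    a=np.array(c["attitude"]); M=R.from_quat(a).as_matrix() if a.size==4 else a
    return P@M.T+np.array(c["eye"])
def save(c,n): cv2.imwrite(f"pics/{n}.png",c["frame"][...,::-1])
E
python3 - <<'E'
from h import *
print(read_state())
for n in("scene","top"):
    c=capture(n); save(c,n+"0"); P=cloud(c); np.savez(n+"0.npz",P=P,f=c["frame"],d=c["range_z"])
    print(n,c["eye"],c["attitude"],c["k1"])
    hsv=cv2.cvtColor(c["frame"],cv2.COLOR_RGB2HSV)
    ok=c["range_z"]>0
    for nm,lo,hi in(("blue",(95,90,60),(125,255,255)),("orange",(6,150,120),(18,255,255))):
        m=cv2.inRange(hsv,lo,hi)
        N,l,s,ce=cv2.connectedComponentsWithStats(m)
        for i in range(1,N):
            if s[i,4]>60:
                q=P[(l==i)&ok]
                if len(q): print(nm,s[i],np.percentile(q,[2,50,98],axis=0).round(3).tolist())
E
```

```text
{'time_s': 0.0, 'q': array([ 1.28397493e+00,  2.13343484e-01, -3.50780501e-02,  1.32350924e+00,
        4.34785477e-06,  1.57077726e+00]), 'qvel': array([ 0.00014712,  0.00047194,  0.00106034, -0.00095111,  0.00153416,
       -0.00039186]), 'tau': array([ 6.13161701e-04, -6.86146045e+01,  4.87127209e+01,  1.67370716e-02,
        1.54657832e-04,  2.91126901e-05]), 'tcp_pos': array([0.14135336, 0.47924274, 0.23881498]), 'ee_rot': array([ 1.42910166e-01,  9.89735501e-01, -5.61087054e-04, -8.32240377e-05]), 'force': array([-0.65180797,  0.43853213, -0.94754304]), 'ft_torque': array([0.00883994, 0.03092604, 0.02928582]), 'grasp_force': 0.0, 'finger_gap': 0.9960884638114249}
scene [-0.42594248  1.1567888   0.87101641] [-0.29237073  0.80974162 -0.47363671  0.18575826] 0.02911889819852799
blue [250 160   8  34 131] [[0.169, 0.068, 0.049], [0.538, 0.117, 0.12], [0.588, 0.504, 0.404]]
blue [299 184  37  24 575] [[0.31, -0.069, 0.073], [0.364, -0.002, 0.078], [0.43, 0.062, 0.087]]
blue [236 205  24  19 175] [[0.161, 0.134, 0.001], [0.469, 0.224, 0.08], [0.574, 0.542, 0.349]]
orange [219 170  23
[... 582 characters left out ...]
nge [262 346  18  38 143] [[0.309, 0.272, -0.499], [0.319, 0.283, -0.39], [0.356, 0.299, -0.351]]
top [0.42988123 0.08694061 1.36966083] [ 0.7132939  -0.69977628  0.03303787 -0.02081989] -0.0029499723195359753
blue [239 188  30   8 155] [[0.535, 0.028, 0.101], [0.544, 0.074, 0.174], [0.552, 0.116, 0.199]]
blue [195 207  35  40 802] [[0.366, 0.161, 0.071], [0.44, 0.216, 0.076], [0.488, 0.266, 0.082]]
blue [253 223  41  38 894] [[0.322, -0.062, 0.071], [0.373, 0.01, 0.077], [0.436, 0.063, 0.083]]
orange [235 153  31   7 126] [[0.668, 0.037, 0.077], [0.677, 0.089, 0.082], [0.688, 0.135, 0.087]]
orange [288 221  10  27  77] [[0.365, -0.083, 0.077], [0.409, -0.069, 0.082], [0.449, -0.053, 0.086]]
```

Run:
```python
import cv2
for n in("scene","top"):
    i=cv2.imread(f"pics/{n}0.png")[110:310,130:380]
    cv2.imwrite(f"pics/{n}0c.png",cv2.resize(i,(750,600),interpolation=cv2.INTER_CUBIC))
```

```text
(no output)
```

View pics/scene0c.png

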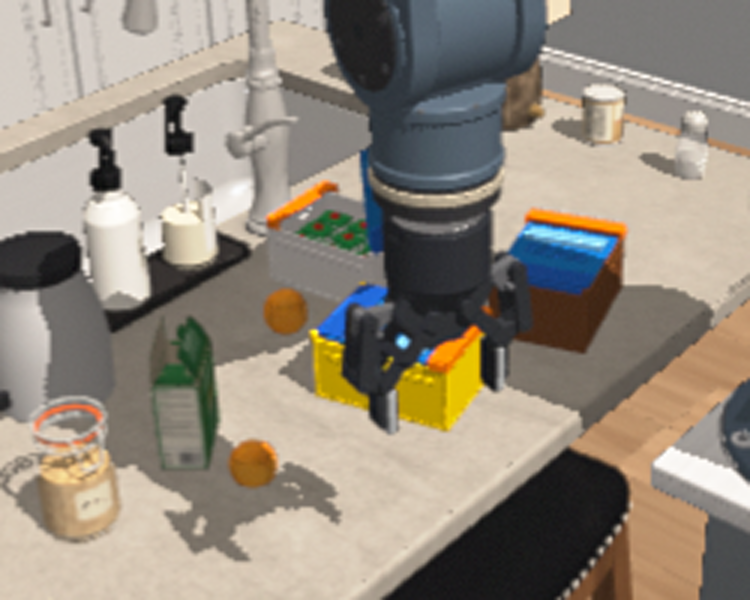

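View pics/top0c.png

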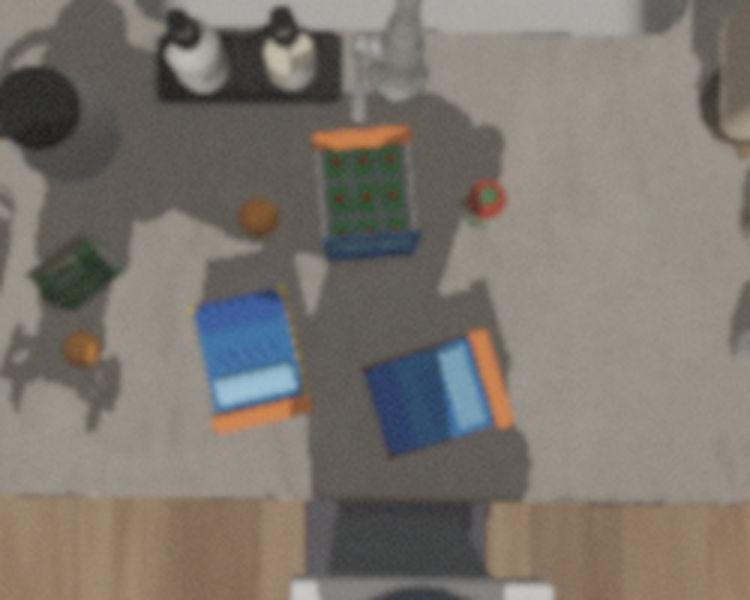

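The white target box is at the back centre, with its lip near crop (360,137) and its standing lid near (372,245). The jar's red cap is on the right at (487,200) and mandarin_a on the left at (258,217). The yellow and brown boxes are decoys. Next I measure the box pose.

```bash
cat > meas.py <<'E'
from h import *
def lip(c):
    hsv=cv2.cvtColor(c["frame"],cv2.COLOR_RGB2HSV)
    K=np.array([[c["fx"],0,c["cx"]],[0,c["fy"],c["cy"]],[0,0,1.]])
    M=R.from_quat(c["attitude"]).as_matrix(); e=np.array(c["eye"])
    def proj(m,z):
        v,u=np.nonzero(m)
        p=cv2.undistortPoints(np.stack([u,v],-1).reshape(-1,1,2).astype(float),K,np.array([c["k1"],0,0,0.])).reshape(-1,2)
        r=np.c_[p,np.ones(len(p))]@M.T
        return e+r*((z-e[2])/r[:,2])[:,None]
    m=cv2.inRange(hsv,(5,110,90),(20,255,255)); m[:145]=0;m[165:]=0;m[:,:225]=0;m[:,275:]=0
    q=proj(m,.0825)[:,:2]; r=cv2.minAreaRect((q*1000).astype(np.float32)); 
    X=q-q.mean(0); w,V=np.linalg.eigh(X.T@X); a=V[:,1]; a=a*np.sign(a[1])
    print("lip rect",r,"mean",q.mean(0),"yaw",np.degrees(np.arctan2(-a[0],a[1])))
    return proj
if __name__=="__main__":
    c=capture("top"); proj=lip(c); P=cloud(c)
    hsv=cv2.cvtColor(c["frame"],cv2.COLOR_RGB2HSV)
    m=cv2.inRange(hsv,(95,90,40),(125,255,255)); m[:180]=0;m[200:]=0;m[:,:230]=0;m[:,280:]=0
    q=P[m>0]; 
    for lo,hi in((.06,.1),(.1,.15),(.15,.18),(.18,.21)):
        s=q[(q[:,2]>lo)&(q[:,2]<hi)]
        if len(s): print(lo,len(s),s.min(0).round(3),s.mean(0).round(3),s.max(0).round(3))
    # near-plane points around box
    s=P.reshape(-1,3); s=s[(s[:,0]>.5)&(s[:,0]<.72)&(abs(s[:,1]-.08)<.2)&(s[:,2]>.03)]
    H,xe,ye=np.histogram2d(s[:,0],s[:,1],bins=[22,40],range=[[.5,.72],[-.12,.28]])
    mx=np.zeros((22,40),int)
    for x,y,z in s:
        i=int((x-.5)*100);j=int((y+.12)*100)
        if 0<=j<40: mx[i,j]=max(mx[i,j],int(z*1000))
    for i in range(22): print(round(.5+i*.01,2)," ".join(f"{k:3d}" for k in mx[i]))
    s=read_state(); print(R.from_quat(s["ee_rot"]).as_matrix().round(3))
E
python3 meas.py
```

```text
lip rect ((677.115234375, 85.67715454101562), (25.10112953186035, 113.11736297607422), 5.717179775238037) mean [0.67794859 0.08639302] yaw 5.945302408600136
0.1 36 [0.536 0.026 0.1  ] [0.541 0.073 0.108] [0.549 0.12  0.144]
0.15 53 [0.534 0.026 0.16 ] [0.541 0.073 0.168] [0.551 0.116 0.18 ]
0.18 67 [0.542 0.026 0.18 ] [0.547 0.073 0.191] [0.553 0.119 0.201]
0.5   0   0   0   0   0   0   0   0   0   0   0   0   0   0   0   0   0   0   0   0   0   0   0   0   0   0   0   0   0  74  75   0   0   0   0   0   0   0   0   0
0.51   0   0   0   0   0   0   0   0   0   0   0   0   0   0   0   0   0   0   0   0   0   0   0   0   0   0   0   0   0   0   0   0   0   0   0   0   0   0   0   0
0.52   0   0   0   0   0   0   0   0   0   0   0   0   0   0   0   0   0   0   0   0   0   0   0   0   0   0   0   0   0   0   0   0   0   0   0   0   0   0   0   0
0.53   0   0   0   0   0   0   0   0   0   0   0   0   0   0   0   0  84  88 163 167 166 168 182 179 147   0   0   0   0   0   0   0   0   0   0   0   0   0   0   0
0.54   0   0   0   0   0   0   0   0   0   0   0   0   0   0 161 181 191 194 198 
[... 2259 characters left out ...]
0   0   0   0   0   0   0   0   0  86  85  84  88  84 187 187  87  84  84   0   0   0   0   0   0   0   0   0   0   0   0   0   0   0
0.69   0   0   0   0   0   0   0   0   0   0   0   0   0   0   0  83   0   0   0   0 187 184   0   0   0   0   0   0   0   0   0   0   0   0   0   0   0   0   0   0
0.7   0   0   0   0   0   0   0   0   0   0   0   0   0   0   0   0   0   0   0   0 180 182   0   0   0   0   0   0   0   0   0   0   0   0   0   0   0   0   0   0
0.71   0   0   0   0   0   0   0   0   0   0   0   0   0   0   0   0   0   0   0   0 178 174   0   0   0   0   0   0   0   0   0   0   0   0   0   0   0   0   0   0
[[-0.959  0.283 -0.   ]
 [ 0.283  0.959 -0.001]
 [-0.    -0.001 -1.   ]]
```

Run:
```python
from h import *
t=np.load("top0.npz")
for n in("top","scene"):
    P=np.load(n+"0.npz")["P"].reshape(-1,3)
    s=P[(P[:,0]>.6)&(P[:,0]<.9)&(abs(P[:,1]-.08)<.1)&(P[:,2]>.12)]
    print(n,len(s))
    for x in np.arange(.6,.9,.01):
        k=s[(s[:,0]>=x)&(s[:,0]<x+.01)]
        if len(k): print(round(x,2),len(k),"y",k[:,1].min().round(3),k[:,1].max().round(3),"z",np.percentile(k[:,2],[0,10,50,90,100]).round(3))
a=t["f"][100:200,190:320,::-1]; b=np.load("scene0.npz")["f"][100:220,195:335,::-1]
cv2.imwrite("pics/z.png",np.vstack([cv2.resize(a,(390,300),interpolation=2),cv2.resize(b,(390,300),interpolation=2)]))
```

```text
top 1014
0.67 7 y 0.086 0.096 z [0.184 0.185 0.187 0.189 0.19 ]
0.68 11 y 0.086 0.096 z [0.184 0.184 0.186 0.188 0.19 ]
0.69 9 y 0.087 0.096 z [0.179 0.18  0.182 0.183 0.183]
0.7 12 y 0.087 0.097 z [0.174 0.176 0.18  0.183 0.185]
0.71 10 y 0.087 0.097 z [0.165 0.172 0.174 0.18  0.18 ]
0.72 6 y 0.087 0.094 z [0.166 0.166 0.169 0.173 0.173]
0.73 9 y 0.087 0.094 z [0.159 0.16  0.162 0.168 0.168]
0.74 16 y 0.037 0.094 z [0.123 0.125 0.138 0.157 0.159]
0.75 109 y 0.023 0.094 z [0.122 0.133 0.16  0.208 0.237]
0.76 197 y 0.02 0.178 z [0.124 0.14  0.214 0.306 0.323]
0.77 139 y 0.021 0.177 z [0.135 0.141 0.215 0.338 0.353]
0.78 92 y 0.032 0.178 z [0.134 0.138 0.334 0.356 0.358]
0.79 46 y 0.033 0.178 z [0.212 0.343 0.363 0.37  0.374]
0.8 43 y 0.031 0.055 z [0.345 0.366 0.373 0.379 0.38 ]
0.81 40 y 0.032 0.054 z [0.369 0.373 0.379 0.385 0.388]
0.82 34 y 0.032 0.054 z [0.378 0.381 0.385 0.389 0.39 ]
0.83 38 y 0.033 0.055 z [0.382 0.384 0.39  0.394 0.395]
0.84 35 y 0.033 0.055 z [0.384 0.386 0.394 0.396 0.398]
0.85 36 y 0.033 0.055 z [0.382 0.387 0.395 0.398 0.402]
0.86 32 y 0.031 0.055 z [0.385 
[... 783 characters left out ...]
.12  0.141 0.212 0.333 0.354]
0.78 95 y 0.029 0.177 z [0.124 0.142 0.246 0.355 0.364]
0.79 41 y 0.027 0.179 z [0.16  0.213 0.357 0.368 0.372]
0.8 28 y 0.033 0.055 z [0.347 0.354 0.371 0.377 0.378]
0.81 21 y 0.034 0.057 z [0.359 0.367 0.38  0.383 0.388]
0.82 20 y 0.033 0.057 z [0.368 0.37  0.382 0.389 0.393]
0.83 21 y 0.032 0.054 z [0.373 0.381 0.387 0.393 0.394]
0.84 18 y 0.032 0.056 z [0.374 0.378 0.389 0.395 0.397]
0.85 18 y 0.033 0.056 z [0.379 0.383 0.394 0.399 0.401]
0.86 14 y 0.031 0.055 z [0.38  0.382 0.392 0.396 0.397]
0.87 12 y 0.036 0.052 z [0.382 0.384 0.395 0.399 0.401]
0.88 21 y 0.032 0.053 z [0.375 0.379 0.389 0.399 0.4  ]
0.89 17 y 0.039 0.057 z [0.375 0.376 0.387 0.396 0.398]
```

View pics/z.png

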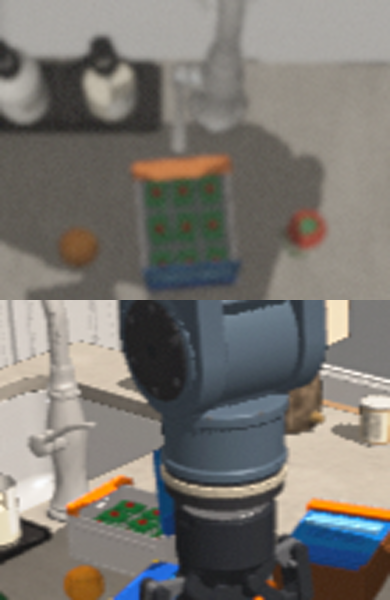

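The top half of the picture shows a tap lever just behind the orange lip, at about (178,140). The cloud puts its tip near (0.67, 0.09, 0.19). To keep the gripper body clear of it, I'll push with part-closed fingers that have their closing line along the box's x.

Call:
arm_command([
  {"fingers":190,"tx":10,"ty":-13,"spin":-2},
  {"fingers":190,"tx":24,"ty":-30,"spin":-5},
  {"fingers":190,"tx":24,"ty":-30,"spin":-5},
  {"fingers":190,"tx":24,"ty":-30,"spin":-5},
  {"fingers":190,"tx":24,"ty":-30,"spin":-5},
  {"fingers":190,"tx":24,"ty":-30,"spin":-5},
  {"fingers":190,"tx":24,"ty":-30,"spin":-5},
  {"fingers":190,"tx":24,"ty":-30,"spin":-5},
  {"fingers":190,"tx":24,"ty":-30,"spin":-5},
  {"fingers":190,"tx":24,"ty":-30,"spin":-5},
  {"fingers":190,"tx":24,"ty":-30,"spin":-5},
  {"fingers":190,"tx":24,"ty":-30,"spin":-5},
  {"fingers":190,"tx":24,"ty":-30,"spin":-5},
  {"fingers":190,"tx":24,"ty":-30,"spin":-5},
  {"fingers":190,"tx":7,"ty":-12,"spin":-1},
  {"fingers":190},
  {"fingers":190},
])

```text
$.moves[0]: bad value
```

Run:
```python
from h import *
s=read_state(); p=s["tcp_pos"]; print(s["time_s"],p,s["force"],s["finger_gap"]); print(R.from_quat(s["ee_rot"]).as_matrix().round(3))
c=capture("scene"); P=cloud(c); save(c,"s1")
m=(abs(P[...,0]-p[0])<.08)&(abs(P[...,1]-p[1])<.06)&(P[...,2]>.205)&(P[...,2]<.34)
q=P[m]
for z in np.arange(.205,.33,.006):
    k=q[(q[:,2]>=z)&(q[:,2]<z+.006)]
    if len(k): print(round(z,3),len(k),(k[:,:2].min(0)-p[:2]).round(3),(k[:,:2].max(0)-p[:2]).round(3))
i=c["frame"][100:280,180:380,::-1]; cv2.imwrite("pics/s1c.png",cv2.resize(i,(660,594),interpolation=2))
```

```text
0.15 [0.14139565 0.47935812 0.2389549 ] [-0.18505997  0.48001246 -0.62955677] 0.9983334688264843
[[-0.959  0.283 -0.   ]
 [ 0.283  0.959 -0.001]
 [-0.    -0.001 -1.   ]]
0.241 7 [-0.022 -0.046] [0.011 0.047]
0.247 27 [-0.024 -0.05 ] [0.009 0.049]
0.253 36 [-0.025 -0.051] [0.021 0.056]
0.259 45 [-0.026 -0.053] [0.021 0.056]
0.265 50 [-0.025 -0.055] [0.02  0.055]
0.271 45 [-0.025 -0.053] [0.021 0.055]
0.277 43 [-0.025 -0.052] [0.018 0.055]
0.283 30 [-0.027 -0.059] [0.012 0.057]
0.289 50 [-0.03  -0.059] [0.023 0.057]
0.295 83 [-0.031 -0.06 ] [0.022 0.056]
0.301 56 [-0.031 -0.06 ] [0.026 0.059]
0.307 112 [-0.03  -0.059] [0.026 0.045]
0.313 102 [-0.033 -0.06 ] [0.027 0.059]
0.319 80 [-0.032 -0.058] [0.023 0.038]
0.325 81 [-0.032 -0.06 ] [0.016 0.059]
```

View pics/s1c.png

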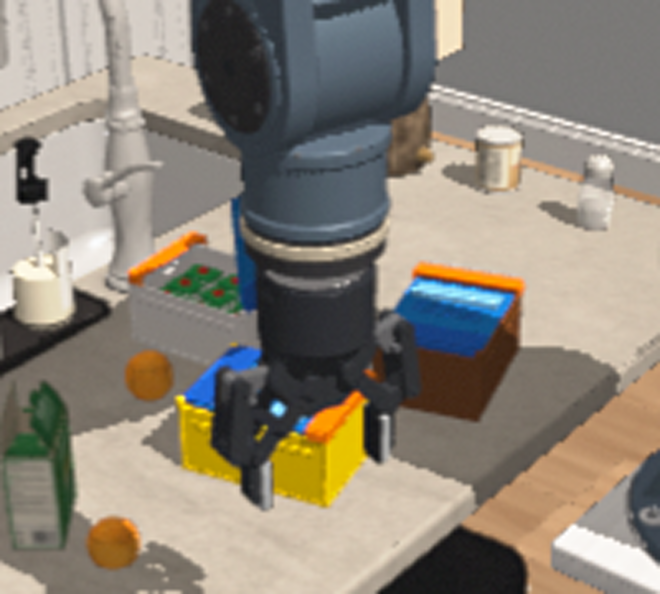

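The call was refused and nothing moved. The picture shows the same scene: open fingertips at about (258,500) and (383,455), 4 mm above TCP height, and the target box near (190,275). I'll retry with every key given.

Call:
arm_command([
  {"fingers":190,"tx":10,"ty":-13,"tz":0,"spin":-2},
  {"fingers":190,"tx":24,"ty":-30,"tz":0,"spin":-5},
  {"fingers":190,"tx":24,"ty":-30,"tz":0,"spin":-5},
  {"fingers":190,"tx":24,"ty":-30,"tz":0,"spin":-5},
  {"fingers":190,"tx":24,"ty":-30,"tz":0,"spin":-5},
  {"fingers":190,"tx":24,"ty":-30,"tz":0,"spin":-5},
  {"fingers":190,"tx":24,"ty":-30,"tz":0,"spin":-5},
  {"fingers":190,"tx":24,"ty":-30,"tz":0,"spin":-5},
  {"fingers":190,"tx":24,"ty":-30,"tz":0,"spin":-5},
  {"fingers":190,"tx":24,"ty":-30,"tz":0,"spin":-5},
  {"fingers":190,"tx":24,"ty":-30,"tz":0,"spin":-5},
  {"fingers":190,"tx":24,"ty":-30,"tz":0,"spin":-5},
  {"fingers":190,"tx":24,"ty":-30,"tz":0,"spin":-5},
  {"fingers":190,"tx":24,"ty":-30,"tz":0,"spin":-5},
  {"fingers":190,"tx":7,"ty":-12,"tz":0,"spin":-1},
  {"fingers":190,"tx":0,"ty":0,"tz":0,"spin":0},
])

```text
time_s: 2.2
tcp_pos: [0.4702, 0.0638, 0.2392]
ee_rot: [0.672, 0.74, -0.0, -0.0]
force: [-0.5, 0.6, 0.8]
finger_gap: 0.256
grasp_force: 0.0
```

```bash
cat > look.py <<'E'
from h import *
import sys
s=read_state(); p=s["tcp_pos"]; print(s["time_s"],p,s["force"],s["finger_gap"]); print(R.from_quat(s["ee_rot"]).as_matrix().round(3))
c=capture("scene"); P=cloud(c)
a=np.radians(5.8); 
Q=(P-p); u=Q[...,0]*np.cos(a)+Q[...,1]*np.sin(a); w=-Q[...,0]*np.sin(a)+Q[...,1]*np.cos(a)
m=(abs(u)<.08)&(abs(w)<.06)&(Q[...,2]>-.03)&(Q[...,2]<.12)
for z in np.arange(-.03,.12,.006):
    k=m&(Q[...,2]>=z)&(Q[...,2]<z+.006)
    if k.any(): print(round(z,3),k.sum(),"along",u[k].min().round(3),u[k].max().round(3),"across",w[k].min().round(3),w[k].max().round(3))
i=c["frame"][100:280,180:380,::-1]; cv2.imwrite(f"pics/{sys.argv[1]}.png",cv2.resize(i,(660,594),interpolation=2))
E
python3 look.py s2
```

```text
2.2 [0.47016262 0.06379924 0.23920305] [-0.45495899  0.63789778  0.81764228] 0.2557003680690254
[[-0.096  0.995 -0.   ]
 [ 0.995  0.096  0.   ]
 [ 0.    -0.    -1.   ]]
-0.012 4 along -0.017 0.013 across -0.006 0.008
-0.006 12 along -0.021 0.017 across -0.009 0.013
-0.0 25 along -0.026 0.025 across -0.007 0.013
0.006 23 along -0.026 0.029 across -0.008 0.009
0.012 26 along -0.026 0.025 across -0.01 0.013
0.018 25 along -0.026 0.024 across -0.009 0.014
0.024 26 along -0.025 0.024 across -0.01 0.012
0.03 19 along -0.025 0.034 across -0.01 0.012
0.036 35 along -0.043 0.043 across -0.016 0.015
0.042 52 along -0.045 0.045 across -0.015 0.015
0.048 52 along -0.049 0.049 across -0.014 0.017
0.054 48 along -0.053 0.051 across -0.019 0.019
0.06 49 along -0.056 0.053 across -0.014 0.023
0.066 59 along -0.058 0.055 across -0.019 0.022
0.072 56 along -0.061 0.063 across -0.014 0.018
0.078 60 along -0.065 0.057 across -0.005 0.019
0.084 84 along -0.067 0.064 across -0.009 0.022
0.09 71 along -0.065 0.062 across -0.014 0.023
0.096 56 along -0.049 0.037 across -0.004 0.022
0.102 56 along -0.045 0.039 across -0.005 0.018
0.108 32 along -0.041 0.032 across -0.007 0.017
0.114 12 along -0.039 0.031 across -0.011 0.014
```

View pics/s2.png

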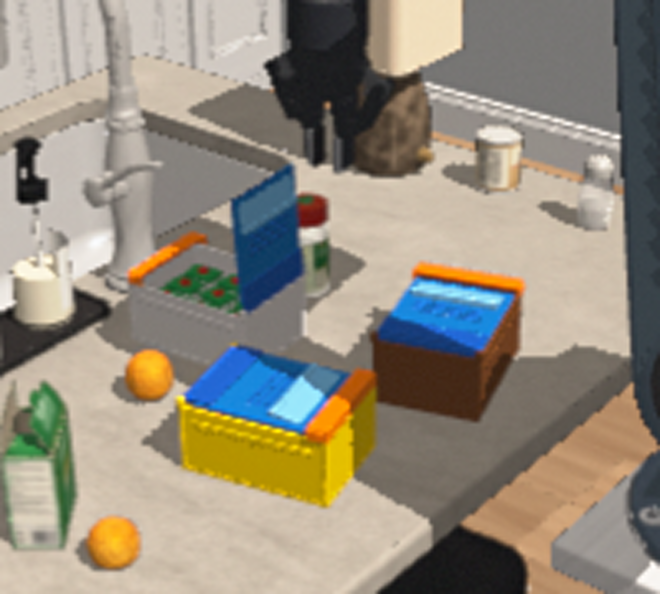

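The gripper is above and behind the lid, and the lid stands upright at about (268,240) with its ridge at the top. The cloud shows knuckles up to 65 mm out along the closing line. I'll therefore push 24 mm to the -y side of the centre line, which keeps the knuckles beside the lever.

Call:
arm_command([
  {"fingers":207,"tx":10,"ty":-10,"tz":-10,"spin":0},
  {"fingers":207,"tx":10,"ty":-10,"tz":-20,"spin":0},
  {"fingers":207,"tx":10,"ty":0,"tz":-25,"spin":0},
  {"fingers":207,"tx":1,"ty":0,"tz":-27,"spin":0},
  {"fingers":207,"tx":0,"ty":0,"tz":0,"spin":0},
  {"fingers":207,"tx":0,"ty":0,"tz":0,"spin":0},
])

```text
time_s: 3.0
tcp_pos: [0.5016, 0.0448, 0.1581]
ee_rot: [0.672, 0.741, 0.0, 0.0]
force: [1.1, 0.3, 0.9]
finger_gap: 0.185
grasp_force: 0.0
```

```bash
python3 look.py s3
```

```text
3.0 [0.50163917 0.0447835  0.15808203] [1.1131737  0.34999826 0.91473466] 0.18549662793440255
[[-0.098  0.995  0.001]
 [ 0.995  0.098  0.   ]
 [-0.     0.001 -1.   ]]
-0.03 28 along 0.039 0.048 across -0.033 0.057
-0.024 31 along 0.04 0.05 across -0.032 0.056
-0.018 22 along 0.04 0.047 across -0.024 0.059
-0.012 30 along -0.013 0.048 across -0.029 0.06
-0.006 29 along -0.02 0.048 across -0.025 0.06
-0.0 37 along -0.022 0.044 across -0.023 0.05
0.006 56 along -0.023 0.046 across -0.023 0.057
0.012 44 along -0.024 0.05 across -0.029 0.057
0.018 46 along -0.024 0.048 across -0.018 0.058
0.024 47 along -0.023 0.052 across -0.008 0.059
0.03 37 along -0.024 0.051 across -0.008 0.059
0.036 56 along -0.04 0.052 across -0.014 0.057
0.042 45 along -0.043 0.042 across -0.013 0.013
0.048 36 along -0.046 0.046 across -0.012 0.016
0.054 40 along -0.052 0.049 across -0.017 0.019
0.06 58 along -0.055 0.055 across -0.02 0.019
0.066 49 along -0.058 0.06 across -0.019 0.019
0.072 45 along -0.062 0.06 across -0.007 0.021
0.078 63 along -0.064 0.063 across -0.011 0.02
0.084 68 along -0.067 0.065 across -0.013 0.024
0.09 57 along -0.066 0.054 across -0.006 0.022
0.096 50 along -0.051 0.037 across -0.011 0.021
0.102 42 along -0.044 0.038 across -0.005 0.022
0.108 28 along -0.041 0.031 across -0.009 0.016
0.114 12 along -0.04 -0.026 across -0.004 0.012
```

View pics/s3.png

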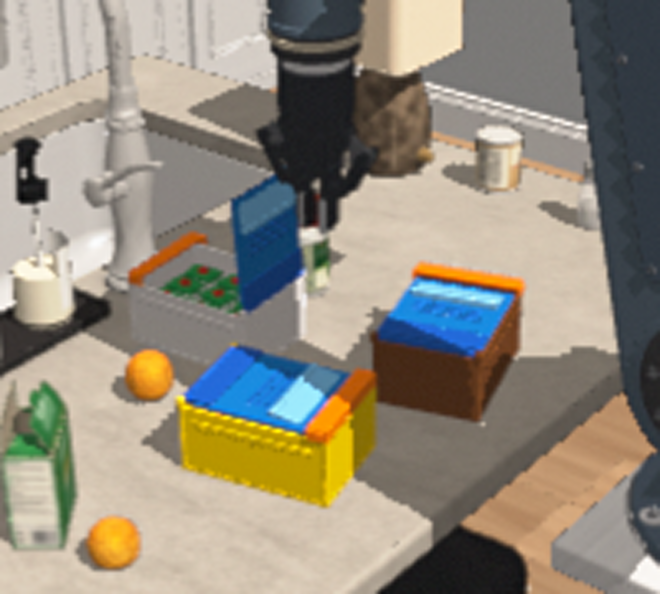

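The fingers stand close behind the lid's outer side, at about (318,205), with the lid untouched. Now I fold along the arc.

Call:
arm_command([
  {"fingers":207,"tx":12.5,"ty":1.3,"tz":0,"spin":0},
  {"fingers":207,"tx":10,"ty":1,"tz":0,"spin":0},
  {"fingers":207,"tx":9,"ty":0.9,"tz":-1,"spin":0},
  {"fingers":207,"tx":6.5,"ty":0.6,"tz":-1.5,"spin":0},
  {"fingers":207,"tx":6.3,"ty":0.6,"tz":-1.6,"spin":0},
  {"fingers":207,"tx":6.2,"ty":0.6,"tz":-2.6,"spin":0},
  {"fingers":207,"tx":6.2,"ty":0.6,"tz":-2.8,"spin":0},
  {"fingers":207,"tx":5.8,"ty":0.6,"tz":-3.6,"spin":0},
  {"fingers":207,"tx":5.4,"ty":0.5,"tz":-3.8,"spin":0},
  {"fingers":207,"tx":5,"ty":0.5,"tz":-4.5,"spin":0},
  {"fingers":207,"tx":4.7,"ty":0.5,"tz":-4.8,"spin":0},
  {"fingers":207,"tx":4.2,"ty":0.4,"tz":-5.3,"spin":0},
  {"fingers":207,"tx":3.6,"ty":0.4,"tz":-5.5,"spin":0},
  {"fingers":207,"tx":3,"ty":0.3,"tz":-6,"spin":0},
  {"fingers":207,"tx":2.5,"ty":0.2,"tz":-6,"spin":0},
  {"fingers":207,"tx":0,"ty":0,"tz":0,"spin":0},
])

```text
time_s: 5.05
tcp_pos: [0.5921, 0.0535, 0.1077]
ee_rot: [0.672, 0.741, -0.0, -0.0]
force: [-0.1, -0.1, -0.1]
finger_gap: 0.187
grasp_force: 0.3
```

```bash
cat > lk.py <<'E'
from h import *
import sys
s=read_state(); p=s["tcp_pos"]; print(s["time_s"],p,s["force"])
out=[]
for n,(r0,r1,c0,c1) in(("scene",(150,230,205,305)),("top",(130,210,210,310))):
    c=capture(n); P=cloud(c); f=c["frame"]
    hsv=cv2.cvtColor(f,cv2.COLOR_RGB2HSV)
    e=np.array([.995,.101]); H=np.array([.541,.072])
    L=(P[...,:2]-H)@e*1000; W=(P[...,:2]-H)@np.array([-.101,.995])*1000; Z=P[...,2]*1000
    m=(cv2.inRange(hsv,(92,50,30),(125,255,255))>0)&(L>-15)&(L<160)&(abs(W)<60)&(Z>60)
    for a in range(-10,150,10):
        k=m&(L>=a)&(L<a+10)
        if k.any(): print(n,a,k.sum(),"z",np.percentile(Z[k],[10,50,90]).round(1),"W",W[k].min().round(),W[k].max().round())
    o=(cv2.inRange(hsv,(5,110,90),(20,255,255))>0)&(L>90)&(L<180)&(abs(W)<70)&(Z>60)
    print(n,"lip L",np.percentile(L[o],[3,50,97]).round(1),"W",np.percentile(W[o],[3,50,97]).round(1))
    out.append(cv2.resize(f[r0:r1,c0:c1,::-1],(390,300),interpolation=2))
cv2.imwrite(f"pics/{sys.argv[1]}.png",np.hstack(out))
E
python3 lk.py a1
```

```text
5.05 [0.59209684 0.05354207 0.10768348] [-0.07077083 -0.08151218 -0.06571602]
scene -10 516 z [377.2 477.1 590.1] W -60.0 47.0
scene 0 456 z [ 83.2 446.5 595.5] W -57.0 50.0
scene 10 313 z [ 85.5 383.6 603.5] W -54.0 53.0
scene 20 258 z [ 88.8 370.3 600.1] W -51.0 50.0
scene 30 263 z [ 90.3 390.9 506.4] W -56.0 52.0
scene 40 228 z [ 93.5 393.4 504.9] W -54.0 51.0
scene 50 214 z [ 97.7 388.4 497.6] W -35.0 51.0
scene 60 182 z [101.2 410.6 503.1] W -14.0 50.0
scene 70 209 z [105.1 403.1 503.1] W -25.0 52.0
scene 80 184 z [113.6 435.6 514.5] W -39.0 51.0
scene 90 113 z [114.  413.1 578.8] W -49.0 52.0
scene 100 65 z [114.7 118.1 562.9] W -56.0 53.0
scene 110 31 z [115.2 118.3 120.9] W -54.0 51.0
scene lip L [123.4 136.6 146.7] W [10.2 40.2 57. ]
top -10 7 z [617.  625.1 627.8] W -56.0 37.0
top 0 6 z [619.8 625.2 627.7] W -54.0 6.0
top 10 2 z [623.2 624.9 626.5] W -51.0 -36.0
top 20 2 z [88.5 88.7 89. ] W 51.0 51.0
top 30 3 z [88.6 89.9 90.8] W 50.0 50.0
top 40 2 z [91.7 92.  92.3] W 49.0 50.0
top 50 1 z [92.7 92.7 92.7] W 49.0 49.0Traceback (most recent call last):
  File "lk.py", line 15, in <module>
    print(n,"lip L",np.percentile(L[o],[3,50,97]).round(1),"W",np.percentile(W[o],[3,50,97]).round(1))
                    ~~~~~~~~~~~~~^^^^^^^^^^^^^^^^
    return _quantile_unchecked(
        a, q, axis, out, overwrite_input, method, keepdims, weights)
    return _ureduce(a,
                    func=_quantile_ureduce_func,
    ...<5 lines>...
                    overwrite_input=overwrite_input,
                    method=method)
    r = func(a, **kwargs)
    result = _quantile(arr,
                       quantiles=q,
    ...<2 lines>...
                       out=out,
                       weights=wgt)
    slices_having_nans = np.isnan(arr[-1, ...])
                                  ~~~^^^^^^^^^
IndexError: index -1 is out of bounds for axis 0 with size 0
```

The lid is at about 20° as planned, and the lip is where expected (L 123–147 mm). I fold on to nearly flat.

Call:
arm_command([
  {"fingers":207,"tx":1.5,"ty":0.2,"tz":-6,"spin":0},
  {"fingers":207,"tx":1,"ty":0.1,"tz":-6,"spin":0},
  {"fingers":207,"tx":0.5,"ty":0,"tz":-5,"spin":0},
  {"fingers":207,"tx":0,"ty":0,"tz":-4,"spin":0},
  {"fingers":207,"tx":0,"ty":0,"tz":-3,"spin":0},
  {"fingers":207,"tx":0,"ty":0,"tz":0,"spin":0},
  {"fingers":207,"tx":0,"ty":0,"tz":0,"spin":0},
])

```text
time_s: 6.02
tcp_pos: [0.5953, 0.0538, 0.0844]
ee_rot: [0.672, 0.741, -0.0, -0.0]
force: [0.0, 0.8, 1.1]
finger_gap: 0.188
grasp_force: 0.5
```

```bash
sed -i 's/^    print(n,"lip L"/    if o.any(): print(n,"lip L"/; s/(Z>60)$/(Z>60)\&(Z<140)/' lk.py; python3 lk.py a2
```

```text
6.025 [0.59529417 0.05384121 0.08435279] [0.02535592 0.77812919 1.14891086]
scene -10 35 z [74.9 78.4 81.4] W -42.0 48.0
scene 0 50 z [77.  80.1 82.4] W -53.0 53.0
scene 10 51 z [78.  79.9 82. ] W -53.0 53.0
scene 20 39 z [78.1 80.9 82.6] W -55.0 51.0
scene 30 37 z [74.8 77.1 82.4] W -56.0 50.0
scene 40 37 z [74.4 76.6 80. ] W -53.0 53.0
scene 50 35 z [74.8 77.6 79.4] W -28.0 51.0
scene 60 31 z [74.3 77.3 79.1] W -28.0 50.0
scene 70 32 z [74.8 77.7 81.2] W -22.0 52.0
scene 80 67 z [74.8 80.2 85.4] W -32.0 51.0
scene 90 28 z [77.8 81.8 84.2] W -46.0 52.0
scene 100 30 z [77.  79.5 81.4] W -52.0 52.0
scene 110 33 z [75.  76.9 79.8] W -47.0 53.0
scene 120 14 z [75.2 76.4 78.7] W -57.0 40.0
scene 130 1 z [69.2 69.2 69.2] W -48.0 -48.0
scene 140 3 z [61.4 61.5 61.9] W -40.0 4.0
scene lip L [124.7 134.  145.9] W [-57.    5.8  56.3]
top 0 1 z [79.2 79.2 79.2] W 49.0 49.0
top 10 1 z [77.7 77.7 77.7] W 49.0 49.0
top 20 2 z [77.1 78.9 80.6] W 51.0 51.0
top 30 3 z [70.9 73.3 75.2] W 50.0 51.0
top 40 3 z [69.2 71.1 73.4] W 50.0 50.0
top 50 3 z [73.4 73.7 75.2] W 49.0 49.0
```

View pics/a2.png

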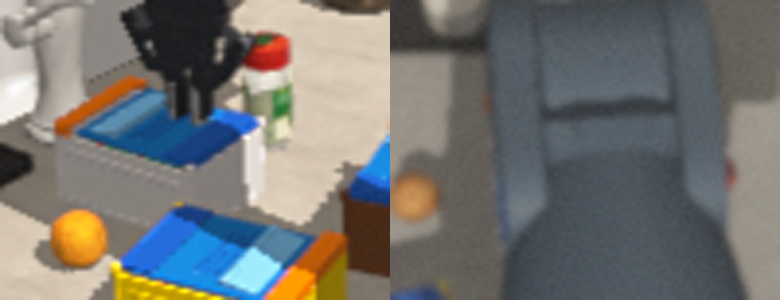

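The left view shows the lid almost flat, with the fingertips on the strip at (190,112) just short of the pale ridge and the lip at (100,105). The force is about 1 N. I press down a little more.

Call:
arm_command([
  {"fingers":207,"tx":0,"ty":0,"tz":-1,"spin":0},
  {"fingers":207,"tx":0,"ty":0,"tz":-0.5,"spin":0},
  {"fingers":207,"tx":0,"ty":0,"tz":0,"spin":0},
  {"fingers":207,"tx":0,"ty":0,"tz":0,"spin":0},
])

```text
time_s: 6.62
tcp_pos: [0.5956, 0.0539, 0.0834]
ee_rot: [0.672, 0.741, 0.0, 0.0]
force: [-1.4, -0.2, 9.3]
finger_gap: 0.19
grasp_force: 5.0
```

Call:
arm_command([
  {"fingers":207,"tx":2,"ty":0.2,"tz":0.3,"spin":0},
  {"fingers":207,"tx":2,"ty":0.2,"tz":0,"spin":0},
  {"fingers":207,"tx":2,"ty":0.2,"tz":0,"spin":0},
  {"fingers":207,"tx":2,"ty":0.2,"tz":0,"spin":0},
  {"fingers":207,"tx":2,"ty":0.2,"tz":0,"spin":0},
  {"fingers":207,"tx":2,"ty":0.2,"tz":0,"spin":0},
  {"fingers":207,"tx":2,"ty":0.2,"tz":0,"spin":0},
])

```text
time_s: 7.5
tcp_pos: [0.6095, 0.0553, 0.0835]
ee_rot: [0.672, 0.741, 0.0, 0.0]
force: [-3.7, 0.5, 7.1]
finger_gap: 0.191
grasp_force: 3.6
```

```bash
python3 lk.py a3 | grep -v top
```

```text
7.5 [0.60945452 0.05534865 0.08350017] [-3.72301985  0.48298379  7.14683332]
scene -10 35 z [75.9 77.9 82.7] W -49.0 49.0
scene 0 44 z [76.  79.9 82.1] W -53.0 51.0
scene 10 50 z [76.9 79.9 82.5] W -58.0 49.0
scene 20 41 z [76.5 79.3 81.5] W -56.0 57.0
scene 30 30 z [75.3 77.2 80. ] W -56.0 52.0
scene 40 60 z [74.6 77.1 84.5] W -51.0 52.0
scene 50 34 z [74.9 76.7 80.1] W -50.0 54.0
scene 60 34 z [74.  77.  79.6] W -28.0 57.0
scene 70 34 z [75.1 77.2 79.3] W -33.0 50.0
scene 80 31 z [74.2 77.5 81.4] W -21.0 57.0
scene 90 55 z [74.3 77.7 83.8] W -32.0 51.0
scene 100 31 z [74.8 80.3 83.2] W -37.0 49.0
scene 110 33 z [75.6 80.  81.6] W -42.0 49.0
scene 120 29 z [74.9 76.6 78.5] W -57.0 47.0
scene 130 5 z [74.  75.  75.7] W -45.0 35.0
scene lip L [125.7 134.5 147.2] W [-55.4   8.   55.9]
```

Call:
arm_command([
  {"fingers":207,"tx":2,"ty":0.2,"tz":0,"spin":0},
  {"fingers":207,"tx":2,"ty":0.2,"tz":0,"spin":0},
  {"fingers":207,"tx":1,"ty":0.1,"tz":0,"spin":0},
  {"fingers":207,"tx":0,"ty":0,"tz":0,"spin":0},
])

```text
time_s: 8.1
tcp_pos: [0.6139, 0.0557, 0.0834]
ee_rot: [0.672, 0.741, -0.0, -0.0]
force: [-4.4, -0.5, 8.9]
finger_gap: 0.186
grasp_force: 4.3
```

```bash
python3 lk.py a4 | grep -E "^[0-9]|scene (80|90|100|110|120|130|lip)"
```

```text
8.1 [0.61394178 0.0557182  0.08336141] [-4.41171123 -0.47264126  8.89948388]
scene 80 30 z [74.5 76.4 79.2] W -16.0 54.0
scene 90 46 z [75.4 77.7 85.5] W -24.0 51.0
scene 100 37 z [74.9 80.2 83.7] W -26.0 52.0
scene 110 37 z [75.7 79.6 81.4] W -47.0 55.0
scene 120 20 z [74.9 77.  78.9] W -47.0 47.0
scene 130 3 z [74.4 74.7 75. ] W 1.0 17.0
scene lip L [124.  133.7 144.5] W [-54.6   6.3  56. ]
```

View pics/a4.png

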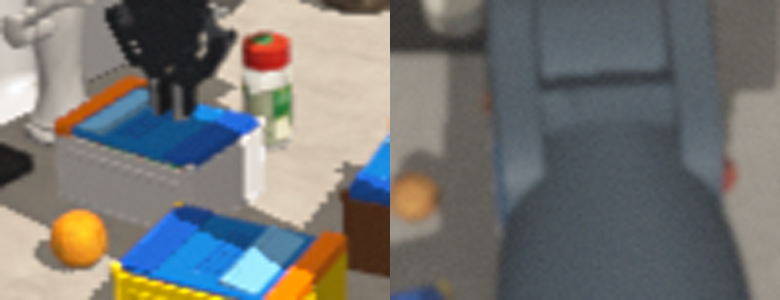

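The pale ridge at (115,115) is now close to the lip at (95,105), and the box hasn't moved. I push on to the stop.

Call:
arm_command([
  {"fingers":207,"tx":1.5,"ty":0.1,"tz":0,"spin":0},
  {"fingers":207,"tx":1.5,"ty":0.1,"tz":0,"spin":0},
  {"fingers":207,"tx":1,"ty":0.1,"tz":0,"spin":0},
  {"fingers":207,"tx":0,"ty":0,"tz":0,"spin":0},
])

```text
time_s: 8.7
tcp_pos: [0.6179, 0.056, 0.0833]
ee_rot: [0.672, 0.741, -0.0, -0.0]
force: [-5.0, -0.4, 8.2]
finger_gap: 0.185
grasp_force: 4.0
```

```bash
cat > ridge.py <<'E'
from h import *
c=capture("scene"); P=cloud(c); hsv=cv2.cvtColor(c["frame"],cv2.COLOR_RGB2HSV)
e=np.array([.995,.101]); H=np.array([.541,.072])
L=(P[...,:2]-H)@e*1000; W=(P[...,:2]-H)@np.array([-.101,.995])*1000; Z=P[...,2]*1000
b=(L>40)&(L<126)&(W>-5)&(W<40)&(Z>70)&(Z<90)
for a in range(60,130,4):
    k=b&(L>=a)&(L<a+4)
    if k.any(): print(a,k.sum(),np.median(hsv[k],axis=0),np.median(Z[k]).round(1))
s=read_state();print(s["tcp_pos"],s["force"])
E
python3 ridge.py
```

```text
60 8 [103. 221. 134.] 76.4
64 6 [103.  220.  132.5] 76.8
68 7 [104. 218. 131.] 76.9
72 9 [104. 217. 129.] 77.7
76 5 [105. 212. 128.] 78.0
80 8 [105.  213.5 128.5] 76.5
84 7 [104. 217. 125.] 76.9
88 2 [104.5 218.5 127. ] 77.2
92 7 [104. 216. 134.] 75.4
96 22 [103.  140.5 133.5] 79.4
100 12 [102.  120.5 133.5] 79.1
104 5 [102. 120. 170.] 81.2
108 6 [102.  119.5 172.5] 80.4
112 3 [102. 120. 174.] 78.8
116 4 [102. 121. 174.] 79.0
120 7 [102. 122. 174.] 77.8
124 3 [  7. 131. 144.] 82.5
[0.61792548 0.05598936 0.08331638] [-4.28726873 -0.01993995  7.97146847]
```

Call:
arm_command([
  {"fingers":207,"tx":1,"ty":0.1,"tz":0,"spin":0},
  {"fingers":207,"tx":1,"ty":0.1,"tz":0,"spin":0},
  {"fingers":207,"tx":0,"ty":0,"tz":0,"spin":0},
])

```text
time_s: 9.12
tcp_pos: [0.6199, 0.0562, 0.0833]
ee_rot: [0.672, 0.741, -0.0, -0.0]
force: [-4.5, 0.1, 7.2]
finger_gap: 0.187
grasp_force: 3.9
```

```bash
python3 ridge.py | sed -n '8,30p'; python3 lk.py a5 | grep lip
```

```text
88 10 [104.5 215.  131. ] 75.6
92 4 [104.  202.  132.5] 77.9
96 13 [102. 128. 134.] 78.4
100 18 [102.  124.  132.5] 77.8
104 4 [102. 119. 171.] 82.3
108 4 [102. 119. 173.] 80.7
112 7 [102. 120. 174.] 80.3
116 4 [102.  122.  174.5] 79.3
120 9 [102. 124. 169.] 79.5
124 4 [103.  123.5 166.5] 78.7
[0.61988354 0.05618804 0.08326802] [-4.25391605 -0.54777795  8.47437002]
scene lip L [124.3 134.4 145.6] W [-53.5   5.8  54.9]
```

Call:
arm_command([
  {"fingers":207,"tx":1,"ty":0.1,"tz":0,"spin":0},
  {"fingers":207,"tx":1,"ty":0.1,"tz":0,"spin":0},
  {"fingers":207,"tx":0,"ty":0,"tz":0,"spin":0},
])

```text
time_s: 9.65
tcp_pos: [0.6219, 0.0564, 0.0833]
ee_rot: [0.672, 0.741, -0.0, -0.0]
force: [-4.6, -0.5, 8.4]
finger_gap: 0.191
grasp_force: 3.7
```

```bash
python3 ridge.py | sed -n '8,30p'; python3 lk.py a5 | grep lip
```

```text
88 8 [105. 214. 126.] 76.8
92 10 [103.5 217.5 134. ] 77.0
96 12 [102.5 146.  133. ] 78.0
100 14 [102. 126. 132.] 78.8
104 4 [102.  118.  168.5] 81.9
108 7 [102. 119. 173.] 81.6
112 5 [102. 120. 174.] 80.6
116 6 [102.  121.5 173.5] 78.3
120 6 [102.  127.5 172.5] 77.8
124 7 [ 10. 131. 160.] 83.2
[0.62188666 0.05636681 0.08329306] [-4.38748757 -1.26519864  8.24170897]
scene lip L [123.3 134.5 145.8] W [-50.3   5.3  56.7]
```

View pics/a5.png

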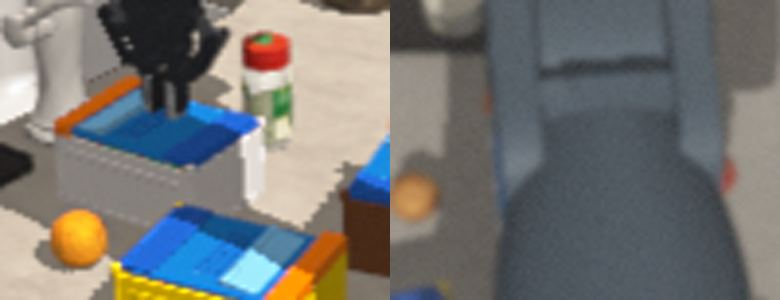

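Over the last 4 mm the ridge stayed put, about 27 mm short of the lip edge as expected when home, and the fingertips just slid on the panel. So the panel is at its stop. I let go straight up and check.

Call:
arm_command([
  {"fingers":207,"tx":0,"ty":0,"tz":2,"spin":0},
  {"fingers":207,"tx":0,"ty":0,"tz":4,"spin":0},
  {"fingers":207,"tx":-2,"ty":0,"tz":8,"spin":0},
  {"fingers":207,"tx":-15,"ty":0,"tz":12,"spin":0},
  {"fingers":207,"tx":-30,"ty":0,"tz":20,"spin":0},
  {"fingers":207,"tx":-40,"ty":0,"tz":30,"spin":0},
  {"fingers":207,"tx":-40,"ty":0,"tz":30,"spin":0},
  {"fingers":207,"tx":-40,"ty":0,"tz":20,"spin":0},
  {"fingers":207,"tx":-40,"ty":0,"tz":0,"spin":0},
  {"fingers":207,"tx":-20,"ty":0,"tz":0,"spin":0},
  {"fingers":207,"tx":0,"ty":0,"tz":0,"spin":0},
  {"fingers":207,"tx":0,"ty":0,"tz":0,"spin":0},
])

```text
time_s: 11.3
tcp_pos: [0.3957, 0.0565, 0.2095]
ee_rot: [0.672, 0.741, 0.0, 0.0]
force: [-0.3, 0.0, 0.1]
finger_gap: 0.187
grasp_force: 0.0
```

```bash
python3 ridge.py; python3 lk.py a6 | grep -v top
```

```text
60 13 [103. 220. 125.] 77.5
64 5 [103. 223. 142.] 78.5
68 4 [105. 220. 191.] 77.8
72 9 [105. 218. 217.] 79.4
76 9 [104. 221. 221.] 78.9
80 7 [104. 220. 222.] 78.2
84 7 [104. 221. 218.] 79.0
88 10 [104.  219.5 218.5] 79.0
92 5 [104. 217. 219.] 78.7
96 17 [101. 121. 223.] 83.3
100 7 [101. 125. 229.] 79.4
104 4 [ 97.  106.  248.5] 83.3
108 6 [ 97.  109.  246.5] 83.0
112 4 [ 98.  111.5 245. ] 81.6
116 9 [ 99. 114. 246.] 81.6
120 4 [101.  106.5 244.5] 80.1
124 5 [112.  58. 219.] 81.1
[0.39578753 0.05647007 0.20925821] [ 0.82696988 -0.26689925 -0.23380828]
11.35 [0.39578753 0.05647007 0.20925821] [ 0.82696988 -0.26689925 -0.23380828]
scene -10 31 z [74.1 78.7 81.2] W -49.0 48.0
scene 0 55 z [76.7 79.9 83. ] W -51.0 53.0
scene 10 42 z [77.9 80.8 83.6] W -53.0 54.0
scene 20 48 z [76.9 79.7 82.5] W -56.0 51.0
scene 30 33 z [75.7 78.  80.5] W -57.0 54.0
scene 40 48 z [74.9 77.9 80.6] W -53.0 50.0
scene 50 41 z [74.8 77.8 80.6] W -51.0 53.0
scene 60 44 z [75.3 78.2 80.4] W -57.0 50.0
scene 70 48 z [75.6 78.6 80.3] W -59.0 51.0
scene 80 42 z [76.5 78.4 81.3] W -52.0 50.0
scene 90 60 z [76.1 79.2 84.9] W -56.0 52.0
scene 100 45 z [76.7 83.  85.6] W -51.0 54.0
scene 110 32 z [78.1 81.2 83.6] W -55.0 48.0
scene 120 21 z [76.5 80.  82.1] W -55.0 47.0
scene lip L [124.2 135.  145.2] W [-53.1   6.2  56.1]
```

View pics/a6.png

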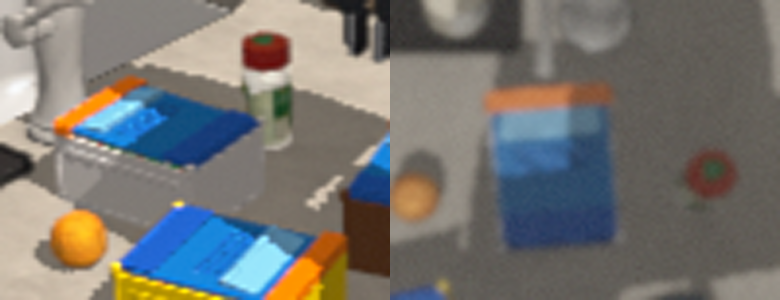

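The lid stays down with the fingers away: the ridge is about 28 mm from the lip edge, which means roughly 13 mm of slide. The box, jar and mandarin are in place, so I hand the job in.

```bash
python3 -c "from station import *; print(finish_job())"
```

```text
the job is handed in; nothing more can be done
None
```

The lid is folded flat and held by the orange lip alone, with the panel slid out about 13 of 14 mm as measured from the camera. The box stands where it was, and the job was handed in at about 11.4 s; the hand-in returned no verdict.

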